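# Lay the slim bud vase in its packing cradle

## Robot

A 6-joint arm with a two-finger parallel gripper is mounted at the origin on the work surface. World frame = base frame: x ahead of the robot, y to its left, z up, the work surface at z = 0. Lengths are in m, angles in rad, forces in N, time in s.
With the tool pointing down it reaches from about 0.425 to 0.95 m from the base axis. Payload 3.5 kg.
Tool frame: the origin (TCP) lies midway between the tips of the shut fingers; the grasp point (between the pads) lies 19 mm behind it; z points along the fingers, y is the line along which they close (so a half turn about z gives the same grasp; the last joint's range is limited). The gripper opens to 85 mm and grips with 20 to 120 N. Pads are 22 mm wide; open, the fingers measure 114 mm over their backs; the gripper's body (76 mm by 85 mm) begins 54 mm behind the grasp point. The pads swing forward as they close: fully open they stand 13 mm farther back than shut.
Start: joints at [-1.404, 0.286, 1.577, -0, 1.279, -0.15], TCP at [0.21, -0.641, 0.231] pointing down, gripper open.
Joint ranges: [-2.77, 2.77], [-0.9, 2.22], [0.21, 2.48], [-1.53, 4.67], [0.24, 2.81], [-2.84, 2.84]. Speed limits (rad/s): [2.79, 2.79, 3.14, 3.14, 3.14, 3.14].

## Interface

Orientations are given as a unit quaternion [x, y, z, w].
In Python, from plant import ctrl, cams, order gives the robot as it stands.
- The arm moves only by the tool move_arm, never from a script. Its argument "plan" is one flat list of numbers, 7 for each row, row after row: the shift along the world's x, y, z in mm, then the turn, a rotation vector about the world's x, y, z in degrees, then the finger opening in mm, from 0 to 85.4. A call has 1 to 12 rows; each row shifts and turns the commanded pose from where the row before left it; what a row does not reach is not made up. A row lasts 1/10 s, in which the tool goes at most 50 mm and 8.59 degrees, less where a joint would pass 70% of its speed; a pose out of reach is approached as far as the arm can. A call is refused whole if a number of a shift passes 50 or a number of a turn 8.59, either way. A call with a gripper value outside its range is refused whole. The fingers move at their own pace and stop on an object; "newtons" is the grip in N (left out, the last holds). Time passes only in rows, so rows that do not move let the fingers close. It gives the time, the measured TCP pose, the force, the opening and the grip force at its end, in the units of the state.
- ctrl.get_state(): the state, without advancing time (a new reading comes with each control period).
- cams.read_camera(name): name is "scene" or "top"; returns a dict with "color" (384x512x3 uint8, red, green, blue), "fov_y" (degrees; the focal length in pixels is half the picture's height over the tangent of half this angle, whatever the lens; pixels are square), "cx", "cy" (the principal point, pixels), "origin" and "orientation" of the camera in the world. Camera axes: x right, y up, looking along -z (the intrinsics and any distortion apply to the point x, -y, -z); pixel columns grow to the right and rows downward; lengths in m; the calibration is good to about 2 mm. A picture is of the moment at which its call begins. There is no depth.
- order.sign_off(): hands the job in; it is judged then, once.
The state is a dict: "time": time; "qpos": joint angles; "dq": joint speeds; "joint_efforts": joint torques, N m; "eef_pos": TCP position; "tcp_rot": TCP orientation; "contact_force": force on the tool from outside, world axes, zero at the start; "wrist_torque": the same for the moment, N m; "opening": opening from 0.0 (shut) to 1.0 (fully open); "finger_force": force on a finger pad.
Only numpy, scipy, OpenCV 4.12 (cv2) and the standard library are available. Lean on these libraries where they do the work, as an engineer would, in place of code of your own. Each camera call takes 0.05 s, during which the arm holds its last target. There are 200 camera calls.

## Task

Pack the slim straight-sided bud vase, the one with the narrow neck: pick it up and lay it gently, without dropping it, on its side in the wooden cradle inside the shallow carton, body in the wide notch and neck in the narrow notch. Leave the bellied vase and the lidded jar standing where they are.

Things in the scene. Friction and masses are not known exactly. Their poses are not given: they have to be found in the camera images.
- slim_mid (a point): Centre of the slim bud vase (half-way up, on its axis): white porcelain, 140 mm tall, about 0.25 kg, loose, upright at first; z runs from foot to mouth. Straight round body, diameter 44 mm, from the foot (z = -70 mm) to z = +15; straight neck, diameter 22 mm, from z = +30 to +61; mouth flared to 32 mm at z = +70. Round: its turn about z means nothing.
- cradle_seat (a point): Where the vase's centre must lie, 62 mm above the table; x: way its mouth points, z: up. Fixed plywood cradle in a 200 x 135 mm carton, walls 28 mm high. Two boards with 90-degree V notches, tops 4 mm above this point: for the body at x = -51 mm (14 thick, 88 wide, notch 68), for the neck at x = +46 (10 thick, 58 wide, notch 38). Between them it is free for fingers down to 4 mm above the table.
- belly_mid (a point): Centre (half-way up) of the bellied vase, a bystander to be left alone: white porcelain, 110 mm tall, round belly of diameter 70 mm, short neck and flared mouth of diameter 52 mm. Loose, upright; z is its axis.
- jar_mid (a point): Centre (half-way up) of the lidded jar, a bystander to be left alone: white porcelain, straight and without a neck, diameter 58 mm (62 mm at the lid), 96 mm tall with a small knob on top. Loose, upright; z is its axis.
Mind the look-alikes: they are no part of the job. Leave any orange look-alike of the part that bears belly_mid alone.

How it is judged:
At the end, for the whole second after the job is handed in: The slim vase rests in the cradle, its centre within 15 mm of the seat point and its axis within 10 degrees of the cradle's x. The bellied vase and the lidded jar stand upright (within 10 degrees) within 30 mm of where they started (distance between slim_mid and cradle_seat below 0.015 m and angle between the z axis of slim_mid and the x axis of cradle_seat, either way round below 0.175 rad and linear speed of slim below 0.02 m/s and angle between each of belly_mid, jar_mid's own z axis and vertical below 0.17 rad and distance of each of belly_mid, jar_mid from where it was at the start of the episode below 0.03 m); the robot touches nothing.
It fails at once if the slim vase is dropped (falls out of the fingers' hold faster than 0.6 m/s, a drop of about 20 mm) (linear speed of slim above 0.6 m/s and contact force between the fingers and slim below 0.1 N).
It fails at once if the slim vase is pressed hard into the cradle (over 60 N between them) (contact force between slim and cradle above 60 N).
It fails at once if the bellied vase or the lidded jar is tipped by over 30 degrees or moved by over 50 mm (angle between any of belly_mid, jar_mid's own z axis and vertical above 0.52 rad or distance of any of belly_mid, jar_mid from where it was at the start of the episode above 0.05 m).
It also fails if it takes over 45 s, if anything falls off the work surface, if the arm or the gripper's body presses on something with over 40 N, if the wrist force passes 120 N, or if a joint passes its speed limit or range.

## Working session

There is one attempt and no reset: what is moved stays moved. The work goes in short steps, Python scripts to look and compute and a tool call to move; the robot and the scene stay as the last step left them, time stands still between calls to the robot, and variables do not carry over. Pictures are saved under pics/ and viewed, at most 10 in all, crops included, and the job is handed in when it is done.

Besides the shell and the picture viewer there is one more tool, called after "Call:" as name(argument=value, ...) on one line, values as JSON. move_arm: Moves the arm, as the interface text tells. Its arguments: {"type":"object","properties":{"plan":{"type":"array","items":{"type":"number"}},"newtons":{"type":"number"}},"required":["plan"]}

```bash
mkdir -p pics; python3 - <<'E'
from plant import ctrl,cams
import cv2
for n in("scene","top"):
    c=cams.read_camera(n); cv2.imwrite(f"pics/{n}0.png",cv2.resize(c["color"][:,:,::-1],(800,600),interpolation=cv2.INTER_CUBIC))
    print({k:v for k,v in c.items() if k!="color"})
s=ctrl.get_state();print(s['time'],s['eef_pos'],s['tcp_rot'])
E
```

```text
{'fov_y': 54.249093307744786, 'cx': 255.77132112589774, 'cy': 191.20053656959774, 'origin': array([1.01030985, 0.22244469, 0.72687464]), 'orientation': array([0.21038599, 0.2881928 , 0.76141463, 0.54123045])}
{'fov_y': 53.287880924571795, 'cx': 263.109750229376, 'cy': 192.2462072708394, 'origin': array([0.42567087, 0.04959569, 0.83481954]), 'orientation': array([-0.02917135,  0.00480401,  0.70785486, -0.70573894])}
0.1 [ 0.21019033 -0.6408044   0.23004959] [ 9.87483388e-01  1.57719231e-01 -1.17632157e-05 -1.09624150e-03]
```

View pics/scene0.png

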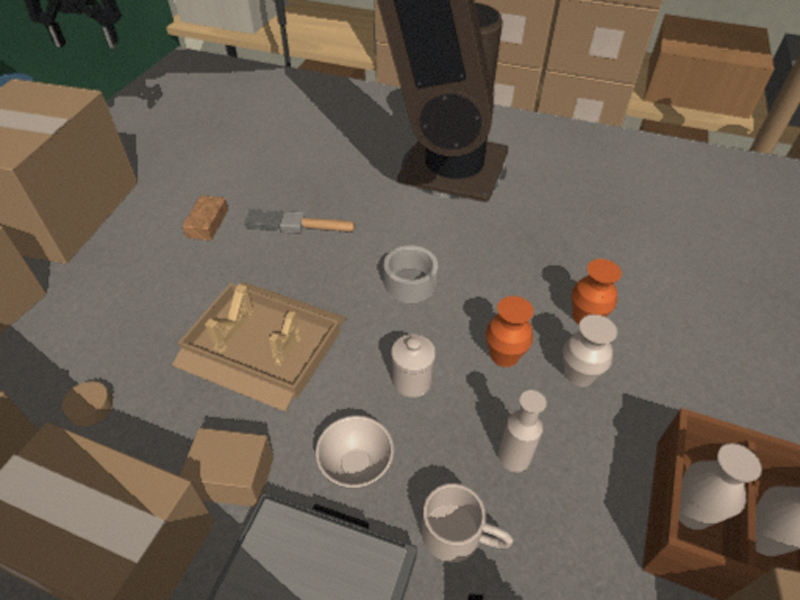

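View pics/top0.png

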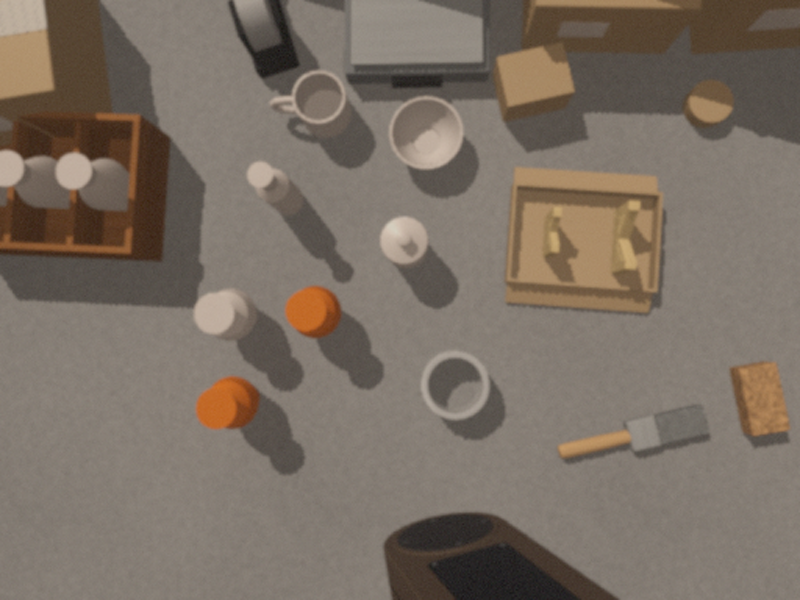

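```bash
cat > h.py <<'E'
import numpy as np, cv2
from scipy.spatial.transform import Rotation as R
from plant import cams
def ray(c,u,v):
    f=192/np.tan(np.radians(c["fov_y"]/2))
    d=R.from_quat(c["orientation"]).apply([(u-c["cx"])/f,-(v-c["cy"])/f,-1]); return c["origin"],d
def hit(c,u,v,z):
    o,d=ray(c,u,v); return (o+d*(z-o[2])/d[2]).round(4)
def proj(c,p):
    f=192/np.tan(np.radians(c["fov_y"]/2)); q=R.from_quat(c["orientation"]).inv().apply(np.array(p)-c["origin"])
    return c["cx"]-f*q[0]/q[2], c["cy"]+f*q[1]/q[2]
def crop(c,x,y,w,h,s=None):
    return cv2.resize(c["color"][y:y+h,x:x+w,::-1],(400,300),interpolation=cv2.INTER_CUBIC)
E
python3 - <<'E'
from h import *
t=cams.read_camera("top");s=cams.read_camera("scene")
im=np.vstack([np.hstack([crop(t,140,90,80,60),crop(t,325,110,100,75)]),np.hstack([crop(s,293,248,80,60),crop(s,112,178,100,75)])])
cv2.imwrite("pics/m1.png",im)
E
```

```text
(no output)
```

View pics/m1.png

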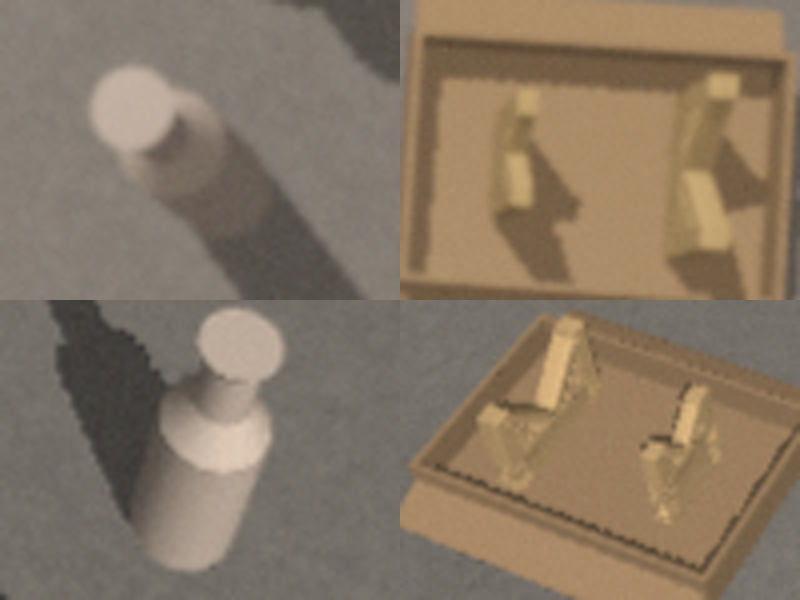

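```bash
python3 - <<'E'
from h import *
t=cams.read_camera("top");s=cams.read_camera("scene")
k=lambda c,x,y,z,ox,oy,m: hit(c,(x+.5)/m-.5+ox,(y+.5)/m-.5+oy,z)
print("mouth",k(t,132,108,.14,140,90,5),k(s,242,45,.14,293,248,5))
# foot: lowest visible point scene, body sides
print("foot near edge",k(s,188,270,0,293,248,5))
for n,tt,ss in(("neck",(519,90,519-8,207),None),):pass
T=lambda x,y:k(t,x-400,y,.066,325,110,4)
S=lambda x,y:k(s,x-400,y-300,.066,112,178,4)
print("top neck ends",T(529,90),T(519,207),"body",T(726,74),T(712,250))
print("scene neck",S(697,388),S(654,450),"body",S(570,320),S(490,412))
for nm,f,a in(("top",T,((529,90),(519,207),(726,74),(712,250))),("scene",S,((697,388),(654,450),(570,320),(490,412)))):
    p=[f(*q) for q in a]; n=(p[0]+p[1])/2;b=(p[2]+p[3])/2;d=(n-b)[:2]
    print(nm,n,b,"len",np.linalg.norm(d),"yaw",np.degrees(np.arctan2(d[1],d[0])),"seat",b+(n-b)*51/97, "w",np.linalg.norm(p[0]-p[1]),np.linalg.norm(p[2]-p[3]))
# carton rim corners (z=.028) top view full pic 800x600
q=[hit(t,x/1.5625,y/1.5625,.028) for x,y in((513,187),(662,192),(655,292),(508,287))];print(q)
print("belly",hit(t,230/1.5625,315/1.5625,.055),"jar",hit(t,404/1.5625,240/1.5625,.09), "or",hit(t,314/1.5625,311/1.5625,.11))
E
```

```text
mouth [0.6103 0.2533 0.14  ] [0.6119 0.2546 0.14  ]
foot near edge [0.6315 0.2609 0.    ]
top neck ends [ 0.583  -0.1128  0.066 ] [ 0.5239 -0.107   0.066 ] body [ 0.5902 -0.2108  0.066 ] [ 0.5018 -0.2022  0.066 ]
scene neck [ 0.5282 -0.1088  0.066 ] [ 0.5773 -0.1112  0.066 ] body [ 0.5049 -0.2046  0.066 ] [ 0.5836 -0.2118  0.066 ]
top [ 0.55345 -0.1099   0.066  ] [ 0.546  -0.2065  0.066 ] len 0.09688685411344512 yaw 85.5899556822566 seat [ 0.54991701 -0.15571031  0.066     ] w 0.05938392038254119 0.08881734064922224
scene [ 0.55275 -0.11     0.066  ] [ 0.54425 -0.2082   0.066  ] len 0.09856718520887164 yaw 85.05291975654123 seat [ 0.54871907 -0.15656907  0.066     ] w 0.049158620810596416 0.07902866568530686
[array([ 0.6179, -0.0612,  0.028 ]), array([ 0.6091, -0.2603,  0.028 ]), array([ 0.4745, -0.2481,  0.028 ]), array([ 0.4821, -0.0531,  0.028 ])]
belly [0.4448 0.3155 0.055 ] jar [0.5374 0.084  0.09  ] or [0.4481 0.1931 0.11  ]
```

Call:
move_arm(plan=[21,28,6,0,0,2.07,58,21,28,6,0,0,2.07,58,21,28,6,0,0,2.07,58,21,28,6,0,0,2.07,58,21,28,6,0,0,2.07,58,21,28,6,0,0,2.07,58,21,28,6,0,0,2.07,58,21,28,6,0,0,2.07,58,21,28,6,0,0,2.07,58,21,28,6,0,0,2.07,58,21,28,6,0,0,2.07,58,21,28,6,0,0,2.07,58])

```text
time: 1.5
eef_pos: [0.463, -0.3041, 0.3037]
tcp_rot: [0.93, 0.367, 0.0, 0.0]
contact_force: [0.0, -0.2, -0.4]
opening: 0.68
finger_force: 0.0
```

```bash
python3 - <<'E'
from h import *
from plant import ctrl
s=ctrl.get_state();print(s['time'],s['eef_pos'],s['qpos'],R.from_quat(s['tcp_rot']).as_matrix().round(3),s['opening'])
t=cams.read_camera("top")
for u,v in((320,98),(344,100)):print("mug rim",hit(t,u/1.5625,v/1.5625,.09))
E
```

```text
1.5 [ 0.46296418 -0.3040746   0.30370396] [-7.64349360e-01 -3.01877061e-02  1.79410749e+00  4.67733771e-05
  1.37730909e+00  5.46646958e-02] [[ 0.73   0.683  0.   ]
 [ 0.683 -0.73  -0.   ]
 [ 0.     0.    -1.   ]] 0.6800568203563085
mug rim [0.7204 0.1909 0.09  ]
mug rim [0.7173 0.1602 0.09  ]
```

Call:
move_arm(plan=[6,41,0,3.41,-3.655,0,58,6,41,0,3.41,-3.655,0,58,6,41,0,3.41,-3.655,0,58,6,41,0,3.41,-3.655,0,58,6,41,0,3.41,-3.655,0,58,6,41,0,3.41,-3.655,0,58,6,41,0,3.41,-3.655,0,58,6,41,0,3.41,-3.655,0,58,6,41,0,3.41,-3.655,0,58,6,41,0,3.41,-3.655,0,58,6,41,0,3.41,-3.655,0,58,6,37,0,3.41,-3.655,0,58])

```text
time: 2.75
eef_pos: [0.5342, 0.1839, 0.3039]
tcp_rot: [0.805, 0.317, 0.467, -0.183]
contact_force: [0.3, -0.2, 0.3]
opening: 0.681
finger_force: 0.0
```

```bash
python3 - <<'E'
from h import *
from plant import ctrl
s=ctrl.get_state();print(s['time'],s['eef_pos'],s['qpos'],R.from_quat(s['tcp_rot']).as_matrix().round(3))
E
```

```text
2.75 [0.53417481 0.18394335 0.30390883] [-0.17352038 -0.3774765   2.31461906  1.19073434  0.84073979 -0.04236135] [[ 0.363  0.682  0.635]
 [ 0.339 -0.732  0.591]
 [ 0.868  0.001 -0.497]]
```

Call:
move_arm(plan=[0,0,-31,0,0,0,58,0,0,-31,0,0,0,58,0,0,-31,0,0,0,58,0,0,-30,0,0,0,58,0,0,-30,0,0,0,58,0,0,-30,0,0,0,58,0,0,0,0,0,0,58])

```text
time: 3.45
eef_pos: [0.5316, 0.1828, 0.1154]
tcp_rot: [0.808, 0.316, 0.461, -0.185]
contact_force: [-0.4, 0.4, -1.1]
opening: 0.679
finger_force: 0.0
```

```bash
python3 - <<'E'
from h import *
from plant import ctrl
s=ctrl.get_state();print(s['time'],s['eef_pos'],s['qpos'],R.from_quat(s['tcp_rot']).as_matrix().round(3))
t=cams.read_camera("top");s=cams.read_camera("scene")
im=np.hstack([crop(t,110,60,160,120),crop(s,220,170,180,135)]);cv2.imwrite("pics/p2.png",im)
E
```

```text
3.45 [0.5315948  0.18275026 0.11542719] [-0.17693864 -0.00436877  2.41975706  1.64125017  0.76692765 -0.68660842] [[ 0.374  0.682  0.628]
 [ 0.34  -0.732  0.591]
 [ 0.863 -0.007 -0.506]]
```

View pics/p2.png

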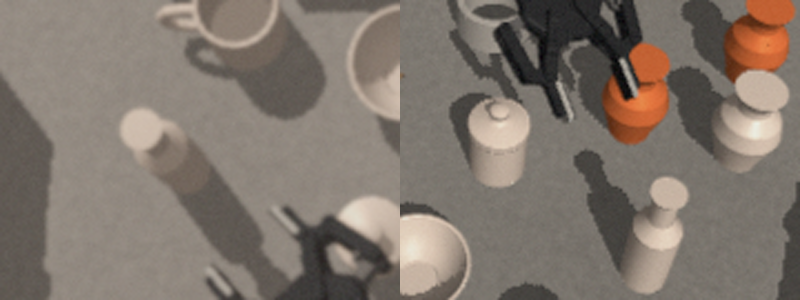

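Call:
move_arm(plan=[12,10.5,-8,0,0,0,58,12,10.5,-8,0,0,0,58,12,10.5,-8,0,0,0,58,12,10.5,-8,0,0,0,58,12,10.5,-8,0,0,0,58,12,10.5,-8,0,0,0,58,11,10.5,-8,0,0,0,58,10,10.5,-8,0,0,0,58,0,0,0,0,0,0,58,0,0,0,0,0,0,58])

```text
time: 4.55
eef_pos: [0.6284, 0.2668, 0.0587]
tcp_rot: [0.805, 0.318, 0.466, -0.183]
contact_force: [-0.4, -0.0, 0.3]
opening: 0.679
finger_force: 0.0
```

```bash
python3 - <<'E'
from h import *
from plant import ctrl
s=ctrl.get_state();print(s['time'],s['eef_pos'],s['qpos'],R.from_quat(s['tcp_rot']).as_matrix().round(3))
t=cams.read_camera("top");s=cams.read_camera("scene")
im=np.hstack([crop(t,120,75,100,75),crop(s,280,215,100,75)]);cv2.imwrite("pics/p3.png",im)
E
```

```text
4.55 [0.62837826 0.26684335 0.05871662] [ 0.03922092  0.35055463  2.15735219  1.96412332  0.65956373 -0.89037182] [[ 0.363  0.682  0.634]
 [ 0.341 -0.731  0.591]
 [ 0.867  0.002 -0.498]]
```

View pics/p3.png

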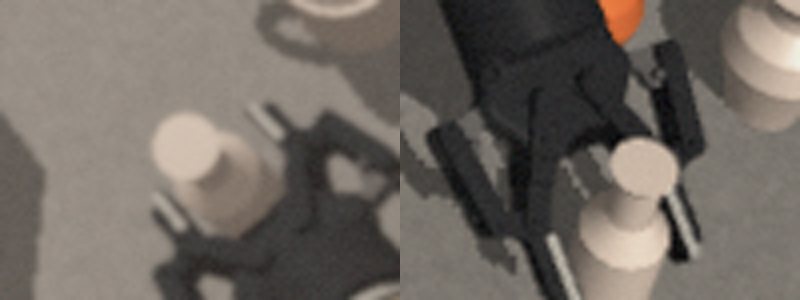

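Call:
move_arm(plan=[-1,0,-4,0,0,0,58,0,0,-4,0,0,0,58,0,0,0,0,0,0,50,0,0,0,0,0,0,40,0,0,0,0,0,0,30,0,0,0,0,0,0,30,0,0,0,0,0,0,30,0,0,0,0,0,0,30], newtons=50)

```text
time: 5.45
eef_pos: [0.6261, 0.2665, 0.048]
tcp_rot: [0.806, 0.317, 0.465, -0.183]
contact_force: [0.3, 0.6, -1.7]
opening: 0.501
finger_force: 50.5
```

Call:
move_arm(plan=[0,0,5,0,0,0,30,0,0,10,0,0,0,30,0,0,20,0,0,0,30,0,0,22,0,0,0,30,0,0,22,0,0,0,30,0,0,22,0,0,0,30,0,0,22,0,0,0,30,0,0,22,0,0,0,30,0,0,20,0,0,0,30,0,0,15,0,0,0,30,0,0,8,0,0,0,30,0,0,0,0,0,0,30])

```text
time: 6.65
eef_pos: [0.6267, 0.2666, 0.238]
tcp_rot: [0.805, 0.318, 0.466, -0.183]
contact_force: [0.0, -0.1, -2.2]
opening: 0.501
finger_force: 50.9
```

```bash
python3 - <<'E'
from h import *
from plant import ctrl
s=ctrl.get_state();print(s['time'],s['eef_pos'],s['qpos'],R.from_quat(s['tcp_rot']).as_matrix().round(3))
E
```

```text
6.65 [0.62669446 0.26661303 0.2379859 ] [ 0.03915359 -0.00364745  2.13330662  1.44005125  0.60694639 -0.24826827] [[ 0.364  0.682  0.634]
 [ 0.341 -0.731  0.591]
 [ 0.867  0.001 -0.499]]
```

Call:
move_arm(plan=[0,-10,6,-5.115,5.48,0,30,0,-10,6,-5.115,5.48,0,30,0,-10,6,-5.115,5.48,0,30,0,-10,6,-5.115,5.48,0,30,0,-10,6,-5.115,5.48,0,30,0,-10,6,-5.115,5.48,0,30,0,-10,6,-5.115,5.48,0,30,0,-10,6,-5.115,5.48,0,30,-4,-30,0,0,0,8,30,-6,-36,0,0,0,8,30,-6,-36,0,0,0,8,30,-6,-36,0,0,0,8,30])

```text
time: 7.85
eef_pos: [0.6023, 0.0589, 0.2774]
tcp_rot: [0.789, 0.612, 0.034, -0.038]
contact_force: [-1.0, -1.0, -2.9]
opening: 0.502
finger_force: 51.0
```

```bash
python3 - <<'E'
from h import *
from plant import ctrl
s=ctrl.get_state();print(s['time'],s['eef_pos'],s['qpos'],R.from_quat(s['tcp_rot']).as_matrix().round(3))
E
```

```text
7.85 [0.60225196 0.05892049 0.27743571] [-0.11288931  0.09426849  1.71618722  0.10529363  1.33709081  0.11443617] [[ 0.249  0.968  0.007]
 [ 0.963 -0.248  0.102]
 [ 0.101 -0.019 -0.995]]
```

Call:
move_arm(plan=[-7,-30,0,0,0,4.9,30,-8,-34,0,0,0,4.8,30,-8,-36,0,-6.97,0.57,0,30,-8,-36,0,-6.97,0.57,0,30,-8,-36,0,-6.97,0.57,0,30,-8,-34,0,-6.97,0.57,0,30,-7,-25,-10,-6.97,0.57,0,30,0,-6,-20,0,0,0,30,0,0,-20,0,0,0,30,0,0,-20,0,0,0,30,0,0,-10,0,0,0,30,0,0,0,0,0,0,30])

```text
time: 9.05
eef_pos: [0.5477, -0.1766, 0.1961]
tcp_rot: [0.715, 0.652, -0.191, 0.164]
contact_force: [-0.2, -0.4, -2.0]
opening: 0.497
finger_force: 51.0
```

```bash
python3 - <<'E'
from h import *
from plant import ctrl
s=ctrl.get_state();Rm=R.from_quat(s['tcp_rot']).as_matrix();print(s['time'],s['eef_pos'],s['qpos'],Rm.round(3))
ax=Rm@[.867,0,-.5];print("axis",ax,"centre est",s['eef_pos']+Rm@[.0094,-.0012,-.028])
t=cams.read_camera("top");s=cams.read_camera("scene")
im=np.hstack([crop(t,315,90,120,90),crop(s,100,130,160,120)]);cv2.imwrite("pics/p4.png",im)
E
```

```text
9.05 [ 0.54766092 -0.17661285  0.19614176] [-0.27911472  0.11102378  1.90791672 -0.56717388  1.10711854  0.06873502] [[ 0.077  0.995 -0.059]
 [ 0.87  -0.096 -0.483]
 [-0.486 -0.014 -0.874]]
axis [0.09643002 0.99607205 0.01518967] centre est [ 0.54884702 -0.15479412  0.21604996]
```

View pics/p4.png

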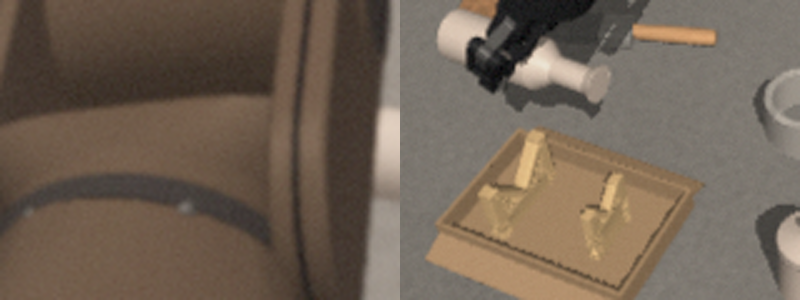

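```bash
python3 - <<'E'
from h import *
from plant import ctrl
st=ctrl.get_state();Rm=R.from_quat(st['tcp_rot']).as_matrix();ax=Rm@[.867,0,-.5];c=st['eef_pos']+Rm@[.0094,-.0012,-.028]
s=cams.read_camera("scene")
im=crop(s,110,125,80,60); im=cv2.resize(im,(800,600),interpolation=cv2.INTER_CUBIC)
e1=np.cross(ax,[0,0,1]);e1/=np.linalg.norm(e1);e2=np.cross(ax,e1)
for z,r in((.07,.016),(.061,.011),(.03,.011),(.015,.022),(-.07,.022)):
    p=[proj(s,c+ax*z+r*(np.cos(a)*e1+np.sin(a)*e2)) for a in np.linspace(0,6.29,40)]
    q=(((np.array(p)-[110,125]+.5)*10-.5)).astype(np.int32); cv2.polylines(im,[q],True,(0,255,0),1)
cv2.imwrite("pics/p5.png",im)
E
```

```text
(no output)
```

View pics/p5.png

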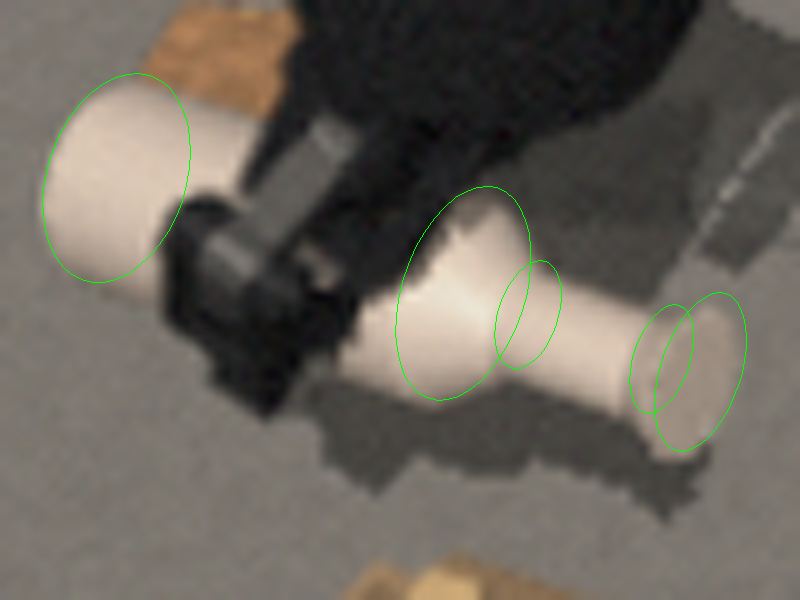

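Call:
move_arm(plan=[1,-1.5,-10,0,0,0,30,0,0,-20,0,0,0,30,0,0,-20,0,0,0,30,0,0,-20,0,0,0,30,0,0,-20,0,0,0,30,0,0,-18,0,0,0,30,0,0,-14,0,0,0,30,0,0,-10,0,0,0,30,0,0,-6,0,0,0,30,0,0,0,0,0,0,30,0,0,0,0,0,0,30])

```text
time: 10.3
eef_pos: [0.5509, -0.179, 0.0621]
tcp_rot: [0.716, 0.651, -0.189, 0.167]
contact_force: [-0.0, -0.2, -2.8]
opening: 0.5
finger_force: 51.0
```

```bash
cat > chk.py <<'E'
from h import *
from plant import ctrl
st=ctrl.get_state();Rm=R.from_quat(st['tcp_rot']).as_matrix();print(st['time'],st['eef_pos'],st['contact_force'])
print("axis",Rm@[.867,0,-.5],"centre",st['eef_pos']+Rm@[.0094,-.0012,-.028])
E
python3 chk.py
```

```text
10.3 [ 0.55085913 -0.17896984  0.06210882] [-0.03400844 -0.20015354 -2.81855173]
axis [0.09566077 0.9961828  0.01256365] centre [ 0.55189366 -0.15708478  0.08195255]
```

Call:
move_arm(plan=[-2,0,-5,0,0,0,30,0,0,-4,0,0,0,30,0,0,-3,0,0,0,30,0,0,-2,0,0,0,30,0,0,-1,0,0,0,30,0,0,0,0,0,0,30,0,0,0,0,0,0,30])

```text
time: 11.0
eef_pos: [0.5483, -0.1788, 0.0465]
tcp_rot: [0.716, 0.651, -0.189, 0.167]
contact_force: [0.3, -0.1, -2.2]
opening: 0.5
finger_force: 51.0
```

```bash
python3 chk.py
```

```text
11.0 [ 0.5483482  -0.17882951  0.04651789] [ 0.2881074  -0.0897     -2.16765074]
axis [0.09586482 0.99615939 0.01286137] centre [ 0.5494075  -0.15695255  0.06636926]
```

No contact yet, with about 4 mm left. I'll lower it gently.

Call:
move_arm(plan=[0,0,-1,0,0,0,30,0,0,-1,0,0,0,30,0,0,0,0,0,0,30,0,0,0,0,0,0,30])

```text
time: 11.4
eef_pos: [0.5483, -0.1788, 0.0445]
tcp_rot: [0.716, 0.651, -0.189, 0.167]
contact_force: [0.0, -0.1, -2.0]
opening: 0.502
finger_force: 51.0
```

Call:
move_arm(plan=[0,0,-1,0,0,0,30,0,0,0,0,0,0,30,0,0,0,0,0,0,30])

```text
time: 11.7
eef_pos: [0.5486, -0.1789, 0.044]
tcp_rot: [0.715, 0.652, -0.189, 0.167]
contact_force: [-0.3, 0.5, 2.0]
opening: 0.504
finger_force: 51.1
```

Call:
move_arm(plan=[0,0,-0.7,0,0,0,30,0,0,0,0,0,0,30,0,0,0,0,0,0,30], newtons=25)

```text
time: 12.0
eef_pos: [0.5487, -0.179, 0.0439]
tcp_rot: [0.715, 0.652, -0.19, 0.167]
contact_force: [-3.1, 1.2, 5.7]
opening: 0.504
finger_force: 51.3
```

```bash
python3 chk.py; python3 - <<'E'
from h import *
s=cams.read_camera("scene")
cv2.imwrite("pics/p6.png",cv2.resize(s["color"][170:245,115:215,::-1],(800,600),interpolation=cv2.INTER_CUBIC))
E
```

```text
12.0 [ 0.54871783 -0.17900188  0.04387463] [-3.06050048  1.22159841  5.66708623]
axis [0.09517197 0.99624083 0.01164103] centre [ 0.5497586  -0.15709957  0.063699  ]
```

View pics/p6.png

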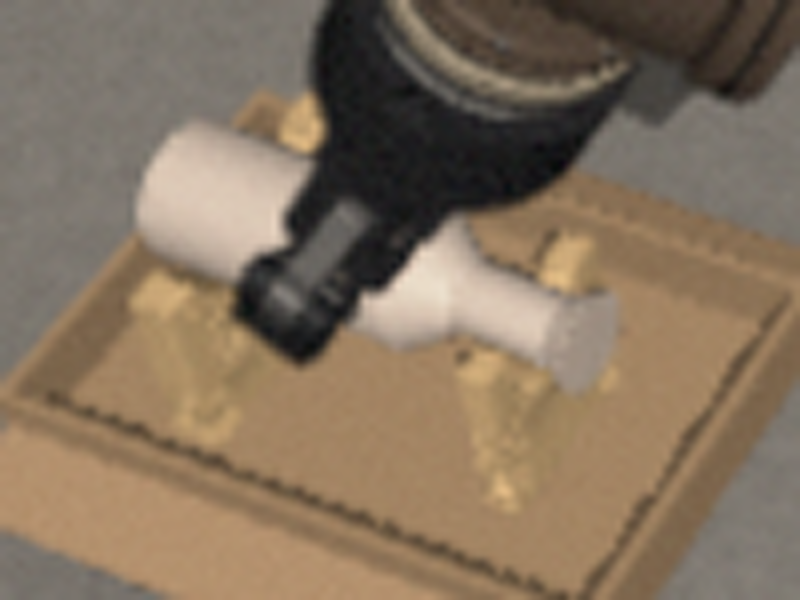

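Call:
move_arm(plan=[0,0,0,0,0,0,44,0,0,0,0,0,0,46,0,0,0,0,0,0,48,0,0,0,0,0,0,52,0,0,0,0,0,0,56,0,0,0,0,0,0,62,0,0,0,0,0,0,62,0,0,0,0,0,0,62])

```text
time: 12.85
eef_pos: [0.5483, -0.1788, 0.0427]
tcp_rot: [0.716, 0.651, -0.189, 0.167]
contact_force: [-0.1, -0.1, -0.3]
opening: 0.728
finger_force: 0.0
```

```bash
python3 - <<'E'
from h import *
s=cams.read_camera("scene")
cv2.imwrite("pics/p7.png",cv2.resize(s["color"][170:245,115:215,::-1],(800,600),interpolation=cv2.INTER_CUBIC))
E
```

```text
(no output)
```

View pics/p7.png

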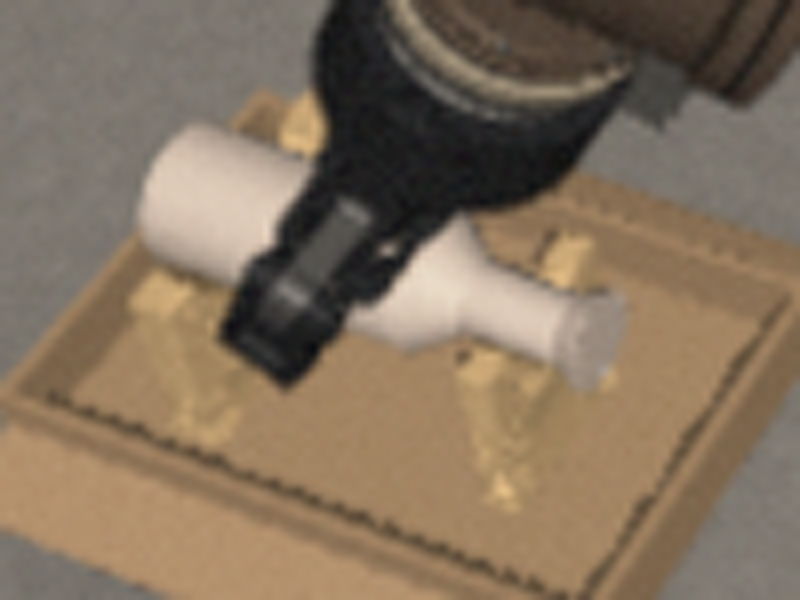

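The vase is resting in both notches, with its mouth at about (595,340) and its foot at about (165,200). Next I back the tool out along its own axis.

Call:
move_arm(plan=[0.5,4,8,0,0,0,62,0.5,5,10,0,0,0,62,0.5,6,12,0,0,0,62,1,8,15,0,0,0,62,1,8,15,0,0,0,62,1,8,20,0,0,0,62,1,8,30,0,0,0,62,0,0,40,0,0,0,62,0,0,40,0,0,0,62,0,0,20,0,0,0,62,0,0,0,0,0,0,62,0,0,0,0,0,0,62])

```text
time: 14.1
eef_pos: [0.5536, -0.1312, 0.253]
tcp_rot: [0.716, 0.652, -0.189, 0.167]
contact_force: [0.3, 0.4, -0.5]
opening: 0.727
finger_force: 0.0
```

```bash
python3 - <<'E'
from h import *
s=cams.read_camera("scene")
cv2.imwrite("pics/p8.png",cv2.resize(s["color"][:,:,::-1],(800,600),interpolation=cv2.INTER_CUBIC))
E
```

```text
(no output)
```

View pics/p8.png

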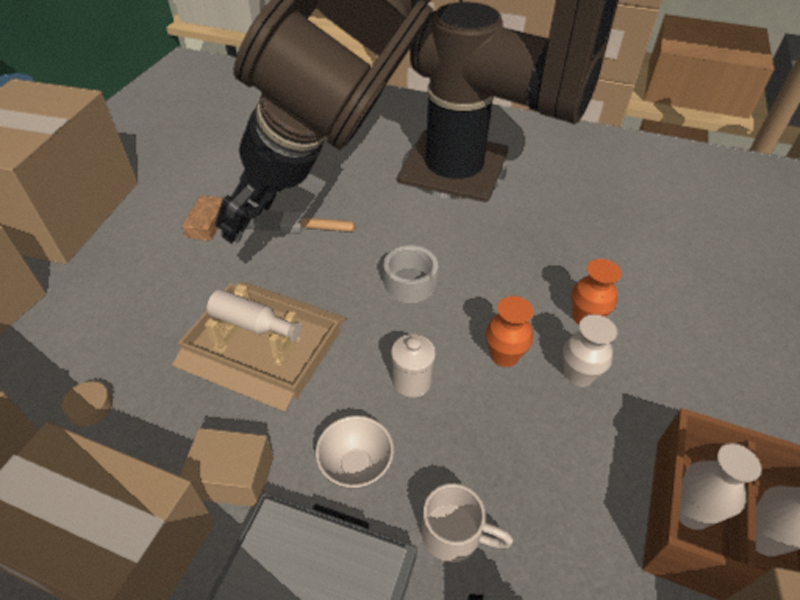

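The vase lies in the cradle at about (255,315). The jar at (413,362), the white bellied vase at (588,350) and both orange vases haven't moved, and the robot is clear of everything.

```bash
python3 -c "
from plant import order
print(order.sign_off())"
```

```text
the job is handed in; nothing more can be done
None
```

The slim bud vase lies on its side in the cradle, body in the wide notch and neck in the narrow one; the bellied vase and jar still stand where they were, and the job is handed in (about 14 s of robot time; sign-off returned no verdict).

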